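# Open the bench centrifuge after its run

## Task

The run in the small white bench centrifuge has finished and the tubes are to be taken out. Press the blue lid release button on its front panel fully down and let it come up again, so that the catch lets go and the lid springs ajar; then swing the lid all the way back, past upright to its stop, and leave it standing open. Do not press the green start button, and leave the vials and the beaker beside the centrifuge standing where they are.

Things in the scene. Friction and masses are not known exactly. Their poses are not given: they have to be found in the camera images.
- centrifuge: white bench centrifuge, 210 mm deep (x), 165 mm wide (y), fast on the bench; origin at the centre of its underside on the bench, +x towards its back (hinge side), -x its front (control panel), z up. The control panel is the front 70 mm of it and slopes up towards the back at 0.278 rad, from 52 mm to 72 mm high; behind it stands the housing with the lid, top of the closed lid at 135 mm
- lid_release (a joint): the lid release button: blue round button, 26 mm across, right of the display (at x -71, y -52 mm of the centrifuge), axis at right angles to the sloping panel. 0 = up, 0.006 m = fully down (stop); spring-loaded, 1.5 N to start, 5 N fully down; stands 10 mm proud of the panel when up. The catch lets go after about 5 mm of its travel
- lid_release_top (a point): centre of the blue button's top face (moves with the button); its z axis points out of the panel along the button's axis
- start_button (a joint): the green start button: 20 mm across, left of the display (at x -71, y +52 mm of the centrifuge). 0 = up, 0.006 m = fully down; must not be pressed
- start_button_top (a point): centre of the green button's top face
- lid (a joint): lid angle in rad. 0 = shut and held by the catch, 1.57 = upright, 1.75 = fully back against its stop. Once the catch lets go, a spring lifts it gently by itself within about 1 s to about 0.43 rad, where it stays. From there its stiff hinge lets it stay wherever it is left; a light push (under 2 N at the lip) swings it. Pushed down to 0 (about 8 N at the lip) it snaps shut again
- lid_hinge (a point): middle of the lid's hinge line, at the back of the centrifuge (x +107.5 mm, z 106 mm of the centrifuge); the hinge line runs along the centrifuge's y, the lid's front goes up and back as it opens
- lid_lip (a point): middle of the lower front edge of the lid's finger lip (moves with the lid): dark grey lip 56 mm wide and 7 mm thick, standing out 12 mm from the front edge of the dark grey lid slab (16 mm thick, 162 mm wide). Shut it lies 154.5 mm in front of the hinge line and 10.5 mm above it. Near it, hanging 20 mm below the lid 28 mm behind the lip's edge, is the 18 mm wide steel hook of the catch
- sample_1: small clear vial with white cap, 25 mm across, 48 mm high, standing left of the centrifuge; origin at the centre of its underside
- sample_3: small clear vial with light blue cap, 25 mm across, 48 mm high, standing left of the centrifuge; origin at the centre of its underside
- beaker_50: small glass beaker, 44 mm across, 58 mm high, left of the centrifuge; origin at the centre of its underside
- open_computer: tall black and grey computer case standing fixed on the bench left of the centrifuge, about 400 mm deep (x), 187 mm wide (y), 325 mm high; keep the gripper and arm clear of it. Origin at the centre of its underside

How it is judged (in metres and radians):
On the way, in this order (a step that is already met when the one before it is completed fails the run):
1. the blue lid release button is pressed fully down (at least 5.2 of its 6 mm) (value of joint lid_release above 0.0052 m), for 0.1 s.
2. the button has come up again and the lid has sprung ajar (over 0.2 rad) (value of joint lid_release below 0.001 m and value of joint lid above 0.2 rad), for 0.1 s.
At the end, for the whole second after the job is handed in: the lid stands back past upright (angle over 1.6 of 1.75 rad) and at rest, and the blue button is up again (under 1 mm) (value of joint lid above 1.6 rad and velocity of joint lid between -0.05 and 0.05 rad/s and value of joint lid_release below 0.001 m); the robot touches nothing.
It fails at once if the green start button is pressed (over 3 mm) (value of joint start_button above 0.003 m).
It fails at once if a vial or the beaker is moved by more than 30 mm (distance of any of sample_1, sample_3, beaker_50 from where it was at the start of the episode above 0.03 m).
It also fails if it takes over 42 s, if anything falls off the work surface, if the arm or the gripper's body presses on something with over 40 N, if the wrist force passes 120 N, or if a joint passes its speed limit or range.

## Robot

A 6-joint arm with a two-finger parallel gripper is mounted at the origin on a cart in front of the work surface, level with it; the furniture and walls round the work are solid. World frame = base frame: x ahead of the robot, y to its left, z up, the work surface at z = 0. Lengths are in mm, angles in rad, forces in N, time in s.
With the tool pointing down it reaches from about 275 to 750 mm from the base axis. Payload 10.2 kg.
Tool frame: the origin (TCP) lies at the very end of the fingers, on their centre line; the grasp point (between the pads) lies 19 mm behind it; z points along the fingers, y is the line along which they close (so a half turn about z gives the same grasp; the last joint's range is limited). The gripper opens to 85 mm and grips with 20 to 120 N. Pads are 22 mm wide; open, the fingers measure 114 mm over their backs; the gripper's body (76 mm by 85 mm) begins 54 mm behind the grasp point. The pads swing forward as they close: fully open they stand 13 mm farther back than shut.
Start: joints at [1.058, 0.313, 1.498, -0, 1.331, -0.223], TCP at [150.037, 503.11, 231.294] pointing down, gripper open.
Joint ranges: [-2.94, 2.94], [-0.97, 2.17], [0.19, 2.56], [-1.23, 4.37], [0.02, 3.11], [-2.88, 2.88]. Speed limits (rad/s): [2.39, 2.39, 3.01, 3.14, 3.14, 3.14].

## Interface

Orientations are given as a unit quaternion [w, x, y, z].
In Python, from rig import * gives the robot as it stands. The module is installed in compiled form; this text tells all that it offers.
- The arm moves only by the shell command python3 -m crank 'ROWS' [FORCE]. ROWS is JSON, a list that holds one entry, the list of rows, each a list of 7 numbers: the shift along the tool's x, y, z in units of 25 mm (1.0 is 25 mm), then the turn, a rotation vector about the tool's x, y, z in units of 8 degrees (1.0 is 8 degrees), then the finger opening in mm, from 0 to 85.4. A call has exactly 8 rows; each row shifts and turns the commanded pose from where the row before left it, along the tool's axes as they then stand; what a row does not reach is not made up. A row lasts 1/10 s, in which the tool goes at most 50 mm and 8.59 degrees, less where a joint would pass 70% of its speed; a pose out of reach is approached as far as the arm can. A call is refused whole if a number of a shift passes 1 or a number of a turn 1, either way. A call with a gripper value outside its range is refused whole. The fingers move at their own pace and stop on an object; FORCE is the grip in N (left out, the last holds). Time passes only in rows, so rows that do not move let the fingers close, or fill a call up. It gives the time, the measured TCP pose, the force, the opening and the grip force at its end, in the units of the state.
- sense(): the state, without advancing time (a new reading comes with each control period).
- capture(name): name is "scene" or "top"; returns the picture (400x640x3 uint8, blue, green, red); there is no depth.
- camera_model(name): a dict with "fx", "fy", "cx", "cy" (pixels), "world_from_camera" (4x4, takes a point from camera to world coordinates). Camera axes: x right, y up, looking along -z (the intrinsics and any distortion apply to the point x, -y, -z); pixel columns grow to the right and rows downward; lengths in mm; the calibration is good to about 2 mm. A picture is of the moment at which its call begins. camera_model takes no time and is no camera call.
- finish_job(): hands the job in; it is judged then, once.
The state is a dict: "time_s": time; "joints": joint angles; "dq": joint speeds; "tau": joint torques, N m; "eef_pos": TCP position; "ee_rot": TCP orientation; "force": force on the tool from outside, world axes, zero at the start; "wrist_torque": the same for the moment, N m; "grip_width": opening from 0.0 (shut) to 1.0 (fully open); "grip_force": force on a finger pad.
Only numpy, scipy, OpenCV 4.12 (cv2) and the standard library are available. Lean on these libraries where they do the work, as an engineer would, in place of code of your own. Each camera call takes 0.05 s, during which the arm holds its last target. There are 200 camera calls.

## Working session

There is one attempt and no reset: what is moved stays moved. The work goes in short steps, Python scripts to look and compute and a shell command to move; the robot and the scene stay as the last step left them, time stands still between calls to the robot, and variables do not carry over. Pictures are saved under pics/ and viewed, at most 10 in all, crops included, and the job is handed in when it is done.

```bash
mkdir -p pics; python3 - <<'E'
from rig import *
import cv2,numpy as np
np.set_printoptions(precision=3,suppress=True)
for n in("scene","top"):
    cv2.imwrite(f"pics/{n}0.png",capture(n)); m=camera_model(n); print(n,m)
s=sense(); print(s)
E
```

```text
scene {'fx': 469.2719599759512, 'fy': 469.2719599759512, 'cx': 323.42718758396103, 'cy': 202.11443471840897, 'world_from_camera': array([[   0.692,    0.37 ,   -0.62 ,  -67.773],
       [  -0.722,    0.341,   -0.602, -563.619],
       [  -0.011,    0.864,    0.503,  621.103],
       [   0.   ,    0.   ,    0.   ,    1.   ]])}
top {'fx': 432.7078357537327, 'fy': 432.7078357537327, 'cx': 325.5236917085083, 'cy': 203.17097972900154, 'world_from_camera': array([[ -0.028,   0.99 ,  -0.139, 441.536],
       [ -0.999,  -0.026,   0.018,  51.379],
       [  0.015,   0.139,   0.99 , 945.33 ],
       [  0.   ,   0.   ,   0.   ,   1.   ]])}
{'time_s': 0.1, 'joints': array([ 1.058,  0.313,  1.498, -0.   ,  1.331, -0.223]), 'dq': array([ 0.   , -0.   , -0.003,  0.001, -0.002,  0.   ]), 'tau': array([  0.002, -41.29 , -26.014,  -0.   ,   0.003,   0.   ]), 'eef_pos': array([149.943, 502.898, 230.8  ]), 'ee_rot': array([-0.   ,  0.144,  0.99 , -0.001]), 'force': array([0.129, 0.208, 0.419]), 'wrist_torque': array([-0.008, -0.01 ,  0.019]), 'grip_force': 0.0, 'grip_width': 0.9971842136559739}
```

View pics/scene0.png

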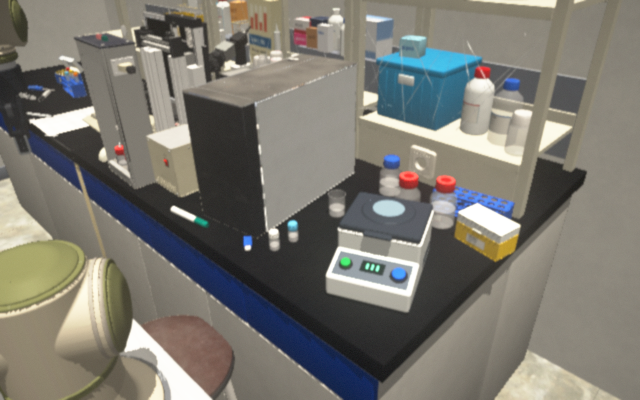

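View pics/top0.png

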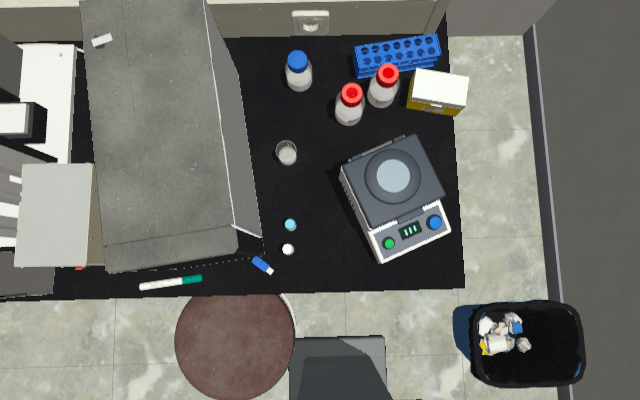

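The scene view shows the centrifuge with green button at about (346,262) and blue at (399,274). In the top view green is at (389,243), blue at (434,222), and the vials and beaker are to its left. I'll enlarge both.

```bash
python3 - <<'E'
import cv2
a=cv2.imread("pics/scene0.png")[180:320,310:450]; b=cv2.imread("pics/top0.png")[125:265,330:470]
f=lambda i:cv2.resize(i,None,fx=2.8,fy=2.8,interpolation=cv2.INTER_CUBIC)
cv2.imwrite("pics/crop.png",cv2.hconcat([f(a),f(b)]))
import numpy as np
for n in("scene","top"):
    i=cv2.imread(f"pics/{n}0.png"); h=cv2.cvtColor(i,cv2.COLOR_BGR2HSV)
    for lo,hi,c in(((100,150,80),(125,255,255),'blue'),((50,150,80),(75,255,255),'green')):
        k,_,st,ce=cv2.connectedComponentsWithStats(cv2.inRange(h,lo,hi))
        for s,q in zip(st[1:],ce[1:]):
            if s[4]>40 and 330<q[0]<470 and 180<q[1]<290: print(n,c,s,q)
E
```

```text
scene blue [455 188  26  15 137] [467.55474453 195.86131387]
scene blue [392 268  14  12 126] [398.42063492 273.57142857]
scene green [341 258   9   8  59] [344.93220339 261.66101695]
top blue [429 216  12  13 128] [434.5234375 222.0234375]
top green [385 239   9  10  74] [388.83783784 243.18918919]
```

View pics/crop.png

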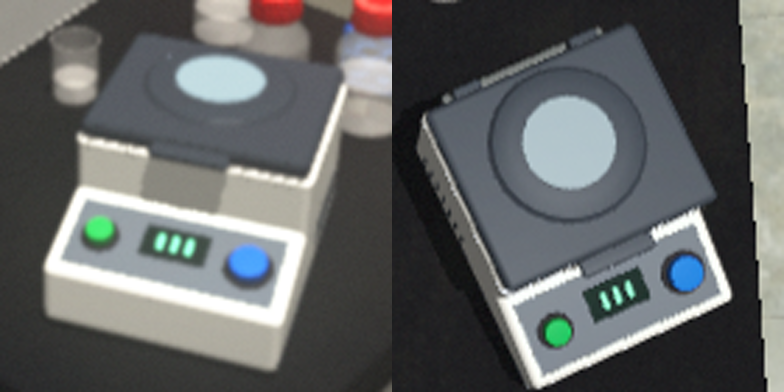

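```bash
cat > h.py <<'E'
from rig import *
import numpy as np, cv2
from scipy.optimize import least_squares
from scipy.spatial.transform import Rotation as R
np.set_printoptions(precision=3,suppress=True)
def proj(n,P):
    m=camera_model(n); T=np.linalg.inv(m["world_from_camera"]); c=np.atleast_2d(P)@T[:3,:3].T+T[:3,3]
    return np.c_[m["cx"]+m["fx"]*c[:,0]/-c[:,2], m["cy"]+m["fy"]*-c[:,1]/-c[:,2]]
def W(p,P):
    c,s=np.cos(p[2]),np.sin(p[2]); P=np.atleast_2d(P)
    return P@np.array([[c,s,0],[-s,c,0],[0,0,1]])+[p[0],p[1],0]
E
cat > fit.py <<'E'
from h import *
cr=lambda n,u,v:(310+(u+.5)/2.8-.5,180+(v+.5)/2.8-.5) if n=="scene" else (330+(u-392+.5)/2.8-.5,125+(v+.5)/2.8-.5)
B=(-73.7,-52,71.3);G=(-73.7,52,71.3)
D=[("scene",B,(398.5,273.2)),("top",B,(434.6,222)),("scene",G,(345,261.4)),("top",G,(388.9,243.1)),
("top",(-35,81,135),cr("top",508,288)),("top",(-35,-81,135),cr("top",716,195)),
("scene",(-35,81,135),cr("scene",82,133)),("scene",(-35,-81,135),cr("scene",308,162)),
("top",(-105,82.5,52),cr("top",536,386)),("top",(-105,-82.5,52),cr("top",730,297)),
("scene",(-105,82.5,52),cr("scene",46,266)),("scene",(-105,-82.5,52),cr("scene",278,318))]
f=lambda p:np.concatenate([proj(n,W(p,P))[0]-q for n,P,q in D])
r=least_squares(f,[500,-200,0.4],loss="soft_l1"); print(r.x); print(f(r.x).reshape(-1,2))
# triangulate buttons freely
for k,nm in((0,"blue"),(2,"green")):
    t=least_squares(lambda P:np.concatenate([proj(*( D[i][0],P))[0]-D[i][2] for i in(k,k+1)]),[450,-200,70]).x
    print(nm,t,"model",W(r.x,D[k][1]))
E
python3 fit.py
```

```text
[ 567.52  -109.251    0.393]
[[ 0.069 -1.305]
 [-0.054  0.135]
 [ 0.344 -1.446]
 [-0.451 -0.006]
 [-0.006  1.401]
 [ 2.661 -0.069]
 [-0.898 -8.172]
 [ 1.841 -2.167]
 [-1.056  1.104]
 [ 1.48   0.019]
 [-1.344 -0.637]
 [ 1.481  1.177]]
blue [ 519.527 -186.021   68.547] model [[ 519.384 -185.531   71.3  ]]
green [478.943 -90.197  68.687] model [[479.517 -89.476  71.3  ]]
```

The fit is good: buttons and corners reproject to about 1–2 px, and the buttons triangulate to z≈69 against 71 expected. Next I'll locate the computer case and plan the transit.

```bash
cat >> h.py <<'E'
PC=np.array([567.5,-109.2,0.393])
def wr(P): return W(PC,P)[0]
def q2R(q): return R.from_quat([q[1],q[2],q[3],q[0]])
def todo(P,tilt=None,s=None):
    "shift (units of 25 mm) in tool axes and turn (units of 8 deg) to world P with tool y along cf x, z tilted by tilt towards cf +x"
    s=s or sense(); r=q2R(s["ee_rot"]); d=np.array(P)-s["eef_pos"]
    print("pos",s["eef_pos"],"d",d,"shift",r.inv().apply(d)/25,"norm",np.linalg.norm(d)/25)
    if tilt is not None:
        Rt=R.from_euler("z",PC[2])*R.from_matrix(np.array([[0,1,0],[1,0,0],[0,0,-1.]]).T)*R.from_rotvec([-tilt,0,0])
        print("zaxis target",Rt.apply([0,0,1]),"turn",np.degrees((r.inv()*Rt).as_rotvec())/8,"target shift in target axes",Rt.inv().apply(d)/25)
    print("joints",s["joints"],"F",s["force"],"t",s["time_s"])
E
python3 - <<'E'
from h import *
def ray(n,u,v,z):
    m=camera_model(n);T=m["world_from_camera"];d=T[:3,:3]@[(u-m["cx"])/m["fx"],-(v-m["cy"])/m["fy"],-1];o=T[:3,3]
    return o+d*(z-o[2])/d[2]
for a in [("scene",265,232,0),("scene",256,100,325),("scene",188,93,325),("top",240,250,325),("top",110,270,325),("scene",200,205,0),("top",264,255,0),("top",288,249,48),("top",290,224,48),("top",286,150,58)]: print(a,ray(*a))
print("above button",wr([-73.7,-52,71.3]))
todo([300,100,350]); todo([470,-205,170],0.278)
E
```

```text
('scene', 265, 232, 0) [502.199 184.      0.   ]
('scene', 256, 100, 325) [500.766 173.382 325.   ]
('scene', 188, 93, 325) [434.459 317.823 325.   ]
('top', 240, 250, 325) [464.59  163.382 325.   ]
('top', 110, 270, 325) [441.698 345.747 325.   ]
('scene', 200, 205, 0) [468.397 406.859   0.   ]
('top', 264, 255, 0) [464.442 170.266   0.   ]
('top', 288, 249, 48) [474.171 114.773  48.   ]
('top', 290, 224, 48) [525.739 109.775  48.   ]
('top', 286, 150, 58) [681.238 114.868  58.   ]
above button [ 519.333 -185.46    71.3  ]
pos [149.943 502.898 230.8  ] d [ 150.057 -402.898  119.2  ] shift [-10.357 -13.734  -4.755] norm 17.846107536256127
joints [ 1.058  0.313  1.498 -0.     1.331 -0.223] F [0.129 0.208 0.419] t 0.1
pos [149.943 502.898 230.8  ] d [ 320.057 -707.898  -60.8  ] shift [-20.361 -23.473   2.454] norm 31.17054792728049
zaxis target [ 0.254  0.105 -0.962] turn [-1.866 -0.882  6.318] target shift in target axes [-31.06    0.277   2.608]
joints [ 1.058  0.313  1.498 -0.     1.331 -0.223] F [0.129 0.208 0.419] t 0.1
```

```bash
python3 -m crank '[[[-0.4,-0.4,0,0,0,0,0],[-0.8,-0.9,0,0,0,0,0],[-0.8,-0.9,0,0,0,0,0],[-0.8,-0.9,0,0,0,0,0],[-0.8,-0.9,0,0,0,0,0],[-0.8,-0.9,0,0,0,0,0],[-0.8,-0.9,0,0,0,0,0],[-0.8,-0.9,0,0,0,0,0]]]'
python3 -m crank '[[[-0.8,-0.9,0,0,0,0,0],[-0.8,-0.9,0,0,0,0,0],[-0.8,-0.9,0,0,0,0,0],[-0.8,-0.9,0,0,0,0,0],[-0.8,-0.9,0,0,0,0,0],[-0.8,-0.9,0,0,0,0,0],[-0.8,-0.9,0,0,0,0,0],[-0.4,-0.4,0,0,0,0,0]]]'
python3 -c "
from h import *
todo([490,-198,165],.278)"
```

```text
time_s: 0.9
eef_pos: [246.1, 297.8, 231.1]
ee_rot: [0.0, 0.144, 0.99, -0.0]
force: [-0.7, 0.8, 0.3]
grip_width: -0.004
grip_force: 0.0
time_s: 1.7
eef_pos: [341.9, 94.1, 231.1]
ee_rot: [0.0, 0.146, 0.989, -0.0]
force: [-0.3, 0.9, -0.1]
grip_width: 0.005
grip_force: 0.0
pos [341.91   94.094 231.124] d [ 148.09  -292.094  -66.124] shift [-9.036 -9.482  2.65 ] norm 13.363965746858293
zaxis target [ 0.254  0.105 -0.962] turn [-1.861 -0.879  6.302] target shift in target axes [-13.062   0.233   2.817]
joints [-0.065 -0.078  1.942 -0.     1.277 -1.344] F [-0.333  0.887 -0.053] t 1.7
```

```bash
python3 -m crank '[[[0,0,0,0,0,0.8,0],[0,0,0,0,0,0.8,0],[0,0,0,0,0,0.8,0],[0,0,0,0,0,0.8,0],[0,0,0,0,0,0.8,0],[0,0,0,0,0,0.8,0],[0,0,0,0,0,0.8,0],[0,0,0,0,0,0.75,0]]]'
python3 -m crank '[[[-0.5,0,0,0,0,0,0],[-1,0,0,0,0,0,0],[-1,0,0,0,0,0,0],[-1,0,0,0,0,0,0],[-1,0,0,0,0,0,0],[-1,0,0,-0.7,0,0,0],[-1,0,0,-0.7,0,0,0],[-1,0,0,-0.6,0,0,0]]]'
python3 -c "
from h import *
n=wr([-73.7-11,-52,71.3+38])
todo(n,.278)"
```

```text
time_s: 2.5
eef_pos: [341.2, 95.9, 231.1]
ee_rot: [-0.0, 0.557, 0.831, -0.0]
force: [-0.5, -0.3, 0.0]
grip_width: 0.0
grip_force: 0.0
time_s: 3.3
eef_pos: [413.4, -78.0, 231.3]
ee_rot: [0.079, 0.55, 0.824, 0.117]
force: [0.9, -0.2, 0.6]
grip_width: 0.0
grip_force: 0.0
pos [413.396 -78.028 231.334] d [  95.775 -111.645 -122.034] shift [-5.586  0.387  5.205] norm 7.645093095417627
zaxis target [ 0.254  0.105 -0.962] turn [0.035 0.01  0.008] target shift in target axes [-5.592  0.419  5.196]
joints [-0.62  -0.047  1.941  0.267  1.108 -1.117] F [ 0.9   -0.19   0.627] t 3.3
```

```bash
python3 -m crank '[[[-0.8,0,0.3,0,0,0,0],[-1,0.1,0.8,0,0,0,0],[-1,0.1,0.9,0,0,0,0],[-1,0.1,0.9,0,0,0,0],[-1,0.1,0.9,0,0,0,0],[-0.8,0,0.9,0,0,0,0],[0,0,0.5,0,0,0,0],[0,0,0,0,0,0,0]]]'
python3 - <<'E'
from h import *
todo(wr([-73.7,-52,71.3]),.278)
ims=[]
for n in("scene","top"):
    i=capture(n); u,v=proj(n,sense()["eef_pos"])[0].astype(int); print(n,u,v)
    u=min(max(u,75),565);c=i[v-75:v+75,u-75:u+75]; ims.append(cv2.resize(c,(400,400),interpolation=cv2.INTER_CUBIC))
cv2.imwrite("pics/pre.png",cv2.hconcat(ims))
E
```

```text
time_s: 4.1
eef_pos: [508.4, -187.9, 107.5]
ee_rot: [0.075, 0.55, 0.824, 0.116]
force: [-0.8, 0.2, -0.5]
grip_width: -0.001
grip_force: 0.0
pos [ 508.356 -187.866  107.482] d [ 10.976   2.406 -36.182] shift [-0.085  0.029  1.513] norm 1.5154733818749915
zaxis target [ 0.254  0.105 -0.962] turn [-0.004 -0.025  0.002] target shift in target axes [-0.079  0.028  1.513]
joints [-0.69   0.399  1.759  0.321  0.88  -1.276] F [-0.756  0.167 -0.478] t 4.1
scene 397 258
top 441 225
```

View pics/pre.png

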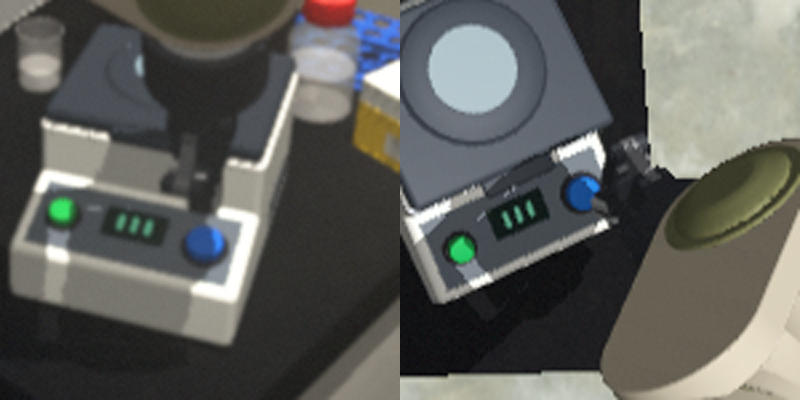

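The fingertip at crop (200,210) lies right over the blue button along its axis, so I'll press now.

```bash
python3 -m crank '[[[-0.08,0.03,0.3,0,0,0,0],[0,0,0.4,0,0,0,0],[0,0,0.4,0,0,0,0],[0,0,0.3,0,0,0,0],[0,0,0.1,0,0,0,0],[0,0,0.06,0,0,0,0],[0,0,0,0,0,0,0],[0,0,0,0,0,0,0]]]'
python3 -c "
from h import *
todo(wr([-73.7,-52,71.3]),.278)"
```

```text
time_s: 5.0
eef_pos: [521.1, -186.2, 72.1]
ee_rot: [0.078, 0.549, 0.824, 0.116]
force: [-0.1, 0.1, -0.8]
grip_width: 0.002
grip_force: 0.0
pos [ 521.093 -186.155   72.085] d [-1.76   0.695 -0.785] shift [ 0.053 -0.061  0.015] norm 0.0819584089859082
zaxis target [ 0.254  0.105 -0.962] turn [0.011 0.002 0.01 ] target shift in target axes [ 0.053 -0.061  0.015]
joints [-0.67   0.472  1.759  0.342  0.801 -1.291] F [-0.067  0.111 -0.821] t 5.0
```

```bash
python3 -m crank '[[[0,0,0.06,0,0,0,0],[0,0,0.06,0,0,0,0],[0,0,0.06,0,0,0,0],[0,0,0.06,0,0,0,0],[0,0,0,0,0,0,0],[0,0,0,0,0,0,0],[0,0,0,0,0,0,0],[0,0,0,0,0,0,0]]]'
```

```text
time_s: 5.8
eef_pos: [522.7, -185.5, 66.2]
ee_rot: [0.078, 0.549, 0.824, 0.116]
force: [-0.2, -0.9, 3.6]
grip_width: 0.002
grip_force: 2.5
```

```bash
python3 -m crank '[[[0,0,0.06,0,0,0,0],[0,0,0.06,0,0,0,0],[0,0,0,0,0,0,0],[0,0,0,0,0,0,0],[0,0,0.04,0,0,0,0],[0,0,0,0,0,0,0],[0,0,0,0,0,0,0],[0,0,0,0,0,0,0]]]'
```

```text
time_s: 6.6
eef_pos: [523.2, -185.6, 65.5]
ee_rot: [0.078, 0.549, 0.824, 0.116]
force: [-26.6, 1.3, 44.6]
grip_width: -0.001
grip_force: 24.9
```

Firmly on the stop, so I'll back off along the axis.

```bash
python3 -m crank '[[[0,0,-0.3,0,0,0,0],[0,0,-0.5,0,0,0,0],[0,0,-0.8,0,0,0,0],[0,0,-0.8,0,0,0,0],[0,-0.3,-0.8,0,0,0,0],[0,-0.8,-0.5,0,0,0,0],[0,-0.8,0,0,0,0,0],[0,-0.5,0,0,0,0,0]]]'
python3 - <<'E'
from h import *
i=capture("scene"); cv2.imwrite("pics/ajar.png",cv2.resize(i[150:320,280:500],None,fx=3,fy=3,interpolation=cv2.INTER_CUBIC))
def lid(th,r,dz,y):
    c,s=np.cos(th),np.sin(th); return wr([107.5-r*c+dz*s,y,106+r*s+dz*c])
for th in(0,.2,.43): print(th,[proj("scene",lid(th,154.5,10.5,y))[0] for y in(-28,28)])
todo(lid(.43,142,-15,-32),1.1)
todo(lid(.43,210,-25,-32),1.1)
E
```

```text
time_s: 7.4
eef_pos: [445.5, -217.0, 134.4]
ee_rot: [0.077, 0.55, 0.824, 0.116]
force: [-0.4, 1.0, -0.9]
grip_width: 0.0
grip_force: 0.0
0 [array([390.9  , 241.428]), array([362.112, 235.536])]
0.2 [array([392.61 , 226.293]), array([363.422, 220.632])]
0.43 [array([395.522, 207.44 ]), array([366.077, 202.125])]
pos [ 444.556 -217.167  133.738] d [109.494  67.75   17.823] shift [0.825 5.084 0.711] norm 5.1994665951374825
zaxis target [ 0.823  0.341 -0.454] turn [-5.887 -0.013 -0.006] target shift in target axes [0.826 2.941 4.207]
joints [-0.832  0.278  1.852  0.326  0.942 -1.409] F [-0.512 -0.752  0.173] t 7.45
pos [ 444.556 -217.167  133.738] d [48.545 42.483 37.081] shift [ 0.828  2.758 -0.754] norm 2.9762769661412616
zaxis target [ 0.823  0.341 -0.454] turn [-5.887 -0.013 -0.006] target shift in target axes [0.826 2.431 1.506]
joints [-0.832  0.278  1.852  0.326  0.942 -1.409] F [-0.512 -0.752  0.173] t 7.45
```

View pics/ajar.png

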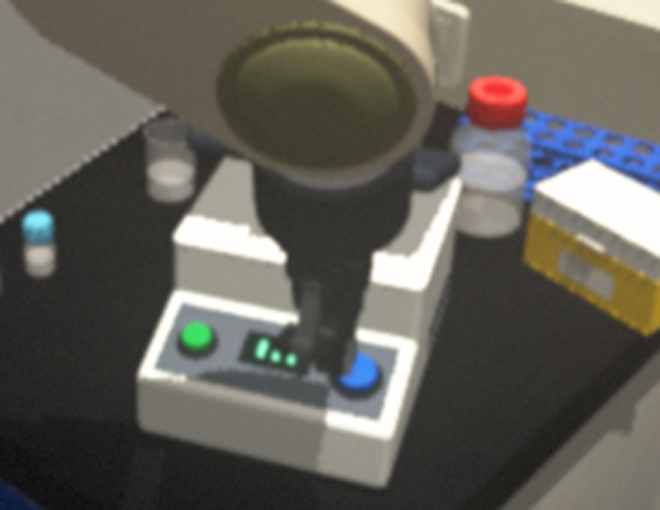

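The lid has sprung up: the housing top is visible below it, and the lid corner is near crop (440,165). I'll turn the tool to about 63° from vertical in front of it.

```bash
python3 -m crank '[[[0.1,0,-0.2,-0.5,0,0,0],[0.2,0,-0.2,-0.8,0,0,0],[0.2,0,-0.2,-0.8,0,0,0],[0.2,0,0,-0.8,0,0,0],[0.13,0,0,-0.8,0,0,0],[0,0,0,-0.8,0,0,0],[0,0,0,-0.8,0,0,0],[0,0,0,-0.6,0,0,0]]]'
python3 - <<'E'
from h import *
def lid(th,r,dz,y):
    c,s=np.cos(th),np.sin(th); return wr([107.5-r*c+dz*s,y,106+r*s+dz*c])
for n in("scene","top"):
    i=capture(n); print(n)
    for th in (.36,.43,.5): print(th,proj(n,np.array([lid(th,142.5,29,-81),lid(th,142.5,29,81),lid(th,154.5,10.5,-28)])))
    cv2.imwrite(f"pics/a_{n}.png",cv2.resize(i[130:300,300:500],None,fx=2,fy=2,interpolation=cv2.INTER_CUBIC))
cv2.imwrite("pics/a.png",cv2.hconcat([cv2.imread("pics/a_scene.png"),cv2.imread("pics/a_top.png")]))
todo(lid(.43,142,-15,-32),1.1)
E
```

```text
time_s: 8.25
eef_pos: [433.8, -200.0, 148.7]
ee_rot: [0.292, 0.472, 0.707, 0.437]
force: [0.4, 0.0, 0.5]
grip_width: 0.002
grip_force: 0.0
scene
0.36 [[426.072 207.584]
 [341.558 192.636]
 [394.539 213.263]]
0.43 [[427.121 202.072]
 [342.58  187.445]
 [395.522 207.44 ]]
0.5 [[428.204 196.619]
 [343.697 182.32 ]
 [396.581 201.602]]
top
0.36 [[451.181 180.293]
 [369.693 216.794]
 [427.313 202.113]]
0.43 [[451.185 176.509]
 [368.877 213.32 ]
 [427.47  198.909]]
0.5 [[450.973 172.406]
 [367.878 209.506]
 [427.416 195.324]]
pos [ 433.38  -199.815  147.491] d [120.67   50.399   4.07 ] shift [0.014 2.499 4.598] norm 5.233398718804735
zaxis target [ 0.823  0.341 -0.454] turn [ 0.029 -0.014 -0.027] target shift in target axes [0.014 2.518 4.588]
joints [-1.237  0.356  2.187  1.247  1.223 -2.495] F [-0.493 -0.434 -0.117] t 8.35
```

View pics/a.png

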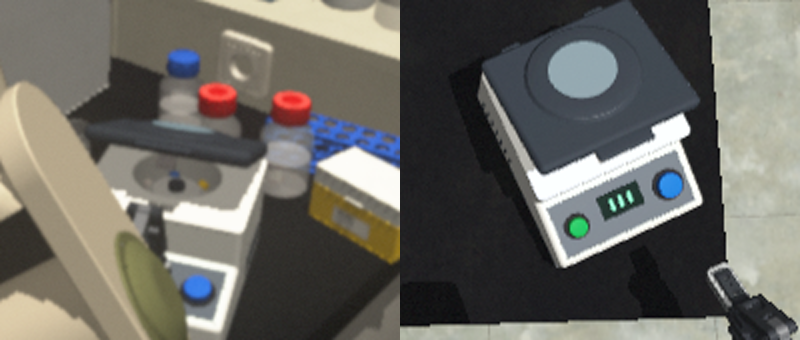

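Lid ajar at about 0.4 rad: its right front corner is at scene (432,205) and top (449,182), as predicted. I'll slide the fingertip under the slab, to the right of the hook.

```bash
python3 -m crank '[[[0,0.2,0.3,0,0,0,0],[0,0.4,0.6,0,0,0,0],[0,0.4,0.7,0,0,0,0],[0,0.4,0.7,0,0,0,0],[0,0.4,0.7,0,0,0,0],[0,0.4,0.7,0,0,0,0],[0,0.2,0.6,0,0,0,0],[0,0.1,0.3,0,0,0,0]]]'
cat > arc.py <<'E'
from h import *
s=sense(); r=q2R(s["ee_rot"]); c,sn=np.cos(PC[2]),np.sin(PC[2])
def cf(p): d=p-[PC[0],PC[1],0]; return np.array([c*d[0]+sn*d[1],-sn*d[0]+c*d[1],d[2]])
p=cf(s["eef_pos"]); v=np.array([107.5-p[0],p[2]-106]); rho=np.hypot(*v); a=np.arctan2(v[1],v[0])
zc=r.apply([0,0,1]); print("cf",p,"rho",rho,"polar",a,"tilt",np.arccos(-zc[2]),"j",s["joints"],"F",s["force"],"t",s["time_s"])
print("local steps per 0.15 rad of arc (tool axes, 25mm):")
prev=s["eef_pos"]
for k in range(1,11):
    b=a+.15*k; q=wr([107.5-rho*np.cos(b),p[1],106+rho*np.sin(b)]); print(round(b,2),r.inv().apply(q-prev)/25); prev=q
E
python3 arc.py
```

```text
time_s: 9.15
eef_pos: [556.2, -147.7, 153.5]
ee_rot: [0.291, 0.471, 0.71, 0.436]
force: [-1.1, -0.2, 0.3]
grip_width: 0.001
grip_force: 0.0
cf [-25.241 -31.263 153.455] rho 140.96842806287992 polar 0.3433386450988199 tilt 1.102759060070474 j [-0.88   0.425  2.032  1.472  1.032 -2.361] F [-1.11  -0.222  0.343] t 9.15
local steps per 0.15 rad of arc (tool axes, 25mm):
0.49 [-0.003  0.844 -0.042]
0.64 [-0.003  0.841  0.085]
0.79 [-0.003  0.819  0.209]
0.94 [-0.004  0.778  0.329]
1.09 [-0.004  0.72   0.442]
1.24 [-0.004  0.646  0.545]
1.39 [-0.004  0.557  0.635]
1.54 [-0.004  0.456  0.711]
1.69 [-0.003  0.345  0.771]
1.84 [-0.003  0.226  0.814]
```

```bash
python3 -m crank '[[[0,0.4,0,0,0,0,0],[0,0.4,0,0,0,0,0],[0,0.4,0.05,0,0,0,0],[0,0.4,0.05,0,0,0,0],[0,0.4,0.1,0,0,0,0],[0,0.4,0.1,0,0,0,0],[0,0.4,0.16,0,0,0,0],[0,0.4,0.16,0,0,0,0]]]'
python3 arc.py
```

```text
time_s: 9.95
eef_pos: [601.2, -129.6, 217.8]
ee_rot: [0.291, 0.472, 0.709, 0.436]
force: [0.7, -0.8, -1.0]
grip_width: 0.005
grip_force: 0.3
cf [ 23.274 -31.729 217.808] rho 139.98221144807596 polar 0.9251759637784253 tilt 1.1025318417312762 j [-0.77   0.344  1.91   1.417  0.978 -2.11 ] F [ 0.682 -0.77  -0.983] t 9.95
local steps per 0.15 rad of arc (tool axes, 25mm):
1.08 [-0.001  0.723  0.426]
1.23 [-0.002  0.651  0.529]
1.38 [-0.001  0.565  0.62 ]
1.53 [-0.001  0.466  0.698]
1.68 [-0.001  0.357  0.76 ]
1.83 [-0.001  0.239  0.804]
1.98 [-0.001  0.116  0.831]
2.13 [-0.001 -0.009  0.839]
2.28 [-0.001 -0.135  0.828]
2.43 [-0.001 -0.257  0.799]
```

```bash
python3 -m crank '[[[0,0.36,0.22,0,0,0,0],[0,0.36,0.22,0,0,0,0],[0,0.33,0.26,0,0,0,0],[0,0.33,0.26,0,0,0,0],[0,0.28,0.31,0,0,0,0],[0,0.28,0.31,0,0,0,0],[0,0.23,0.35,0,0,0,0],[0,0.23,0.35,0,0,0,0]]]'
python3 arc.py
python3 - <<'E'
from h import *
ims=[cv2.resize(capture(n)[90:290,300:500],(400,400),interpolation=cv2.INTER_CUBIC) for n in("scene","top")]
cv2.imwrite("pics/b.png",cv2.hconcat(ims))
E
```

```text
time_s: 10.75
eef_pos: [673.4, -100.0, 244.8]
ee_rot: [0.291, 0.473, 0.709, 0.436]
force: [-0.8, -0.7, -0.5]
grip_width: 0.0
grip_force: 0.3
cf [101.379 -32.086 244.772] rho 138.9068189522026 polar 1.5267173258724942 tilt 1.1029998859732815 j [-0.62   0.4    1.735  1.403  0.877 -1.938] F [-0.827 -0.665 -0.529] t 10.75
local steps per 0.15 rad of arc (tool axes, 25mm):
1.68 [-0.001  0.352  0.754]
1.83 [-0.001  0.236  0.799]
1.98 [-0.001  0.114  0.825]
2.13 [-0.001 -0.011  0.833]
2.28 [-0.001 -0.135  0.822]
2.43 [-0.001 -0.256  0.792]
2.58 [-0.001 -0.372  0.745]
2.73 [-0.001 -0.479  0.681]
2.88 [-0.    -0.576  0.602]
3.03 [-0.    -0.659  0.509]
```

View pics/b.png

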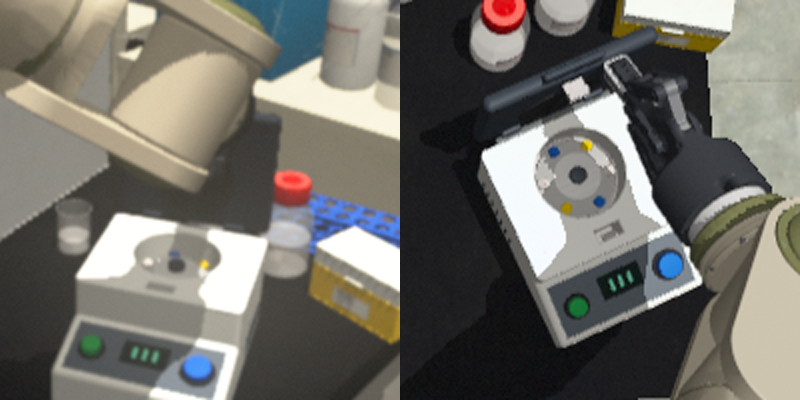

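The lid is about upright, with the fingertip on its underside. I'll push on towards the stop.

```bash
python3 -m crank '[[[0,0.12,0.25,0,0,0,0],[0,0.12,0.25,0,0,0,0],[0,0.1,0.2,0,0,0,0],[0,0.05,0.15,0,0,0,0],[0,0.05,0.15,0,0,0,0],[0,0,0,0,0,0,0],[0,0,0,0,0,0,0],[0,0,0,0,0,0,0]]]'
python3 arc.py|head -1
```

```text
time_s: 11.65
eef_pos: [697.7, -90.0, 243.3]
ee_rot: [0.291, 0.473, 0.709, 0.436]
force: [-0.4, 0.3, -0.3]
grip_width: 0.006
grip_force: 0.0
cf [127.661 -32.098 243.295] rho 138.76782867862818 polar 1.7165978764039185 tilt 1.1029980287137366 j [-0.575  0.439  1.68   1.406  0.842 -1.908] F [-0.416  0.332 -0.259] t 11.65
```

```bash
python3 -m crank '[[[0,0.03,0.1,0,0,0,0],[0,0.03,0.1,0,0,0,0],[0,0.03,0.1,0,0,0,0],[0,0,0,0,0,0,0],[0,0,0,0,0,0,0],[0,0,0,0,0,0,0],[0,0,0,0,0,0,0],[0,0,0,0,0,0,0]]]'
python3 arc.py|head -1
```

```text
time_s: 12.45
eef_pos: [704.9, -87.0, 242.0]
ee_rot: [0.291, 0.473, 0.709, 0.436]
force: [0.4, -0.4, -0.7]
grip_width: -0.003
grip_force: 0.0
cf [135.445 -32.093 241.971] rho 138.81257462889712 polar 1.7734933811920888 tilt 1.1030469282878081 j [-0.563  0.451  1.664  1.408  0.832 -1.901] F [ 0.399 -0.434 -0.728] t 12.45
```

```bash
python3 -m crank '[[[0,0.03,0.1,0,0,0,0],[0,0.03,0.1,0,0,0,0],[0,0,0,0,0,0,0],[0,0,0,0,0,0,0],[0,0,0,0,0,0,0],[0,0,0,0,0,0,0],[0,0,0,0,0,0,0],[0,0,0,0,0,0,0]]]'
python3 arc.py|head -1
```

```text
time_s: 13.25
eef_pos: [708.2, -85.9, 241.4]
ee_rot: [0.291, 0.473, 0.709, 0.435]
force: [-40.0, -8.9, 12.2]
grip_width: 0.002
grip_force: 20.4
cf [138.904 -32.349 241.364] rho 138.95916124553085 polar 1.7987604499138503 tilt 1.1019822953752505 j [-0.557  0.457  1.655  1.407  0.828 -1.897] F [-40.047  -8.889  12.173] t 13.25
```

At the stop. I'll back straight off along the tool axis and check.

```bash
python3 -m crank '[[[0,0,-0.1,0,0,0,0],[0,0,-0.2,0,0,0,0],[0,0,-0.6,0,0,0,0],[0,0,-0.9,0,0,0,0],[0,0,-1,0,0,0,0],[0,0,-1,0,0,0,0],[0,0,-1,0,0,0,0],[0,0,-1,0,0,0,0]]]'
python3 -m crank '[[[0,0,-0.8,0,0,0,0],[0,0,-0.8,0,0,0,0],[0,0,-0.5,0,0,0,0],[0,0,-0.2,0,0,0,0],[0,0,0,0,0,0,0],[0,0,0,0,0,0,0],[0,0,0,0,0,0,0],[0,0,0,0,0,0,0]]]'
python3 - <<'E'
from h import *
ims=[cv2.resize(capture(n)[90:290,300:500],(400,400),interpolation=cv2.INTER_CUBIC) for n in("scene","top")]
cv2.imwrite("pics/c.png",cv2.hconcat(ims)); print(sense()["joints"])
def lid(th,r,dz,y):
    c,s=np.cos(th),np.sin(th); return wr([107.5-r*c+dz*s,y,106+r*s+dz*c])
for th in(1.5,1.6,1.75):
    for n in("scene","top"): print(th,n,(proj(n,np.array([lid(th,142.5,29,-81),lid(th,142.5,29,81)]))-[300,90])*2)
E
```

```text
time_s: 14.05
eef_pos: [588.9, -134.9, 307.3]
ee_rot: [0.291, 0.472, 0.709, 0.436]
force: [-0.3, -0.4, 0.2]
grip_width: 0.002
grip_force: 0.0
time_s: 14.85
eef_pos: [543.0, -154.1, 332.0]
ee_rot: [0.29, 0.473, 0.709, 0.436]
force: [0.8, -0.5, 0.4]
grip_width: -0.0
grip_force: 0.0
[-0.915  0.1    1.871  1.21   1.173 -1.835]
1.5 scene [[285.566 108.231]
 [128.643  87.455]]
1.5 top [[251.492  14.165]
 [ 76.603  89.509]]
1.6 scene [[287.511 105.322]
 [132.508  84.964]]
1.6 top [[243.372   0.59 ]
 [ 69.399  75.271]]
1.75 scene [[289.925 103.736]
 [137.855  83.86 ]]
1.75 top [[231.028 -17.508]
 [ 59.003  55.972]]
```

View pics/c.png

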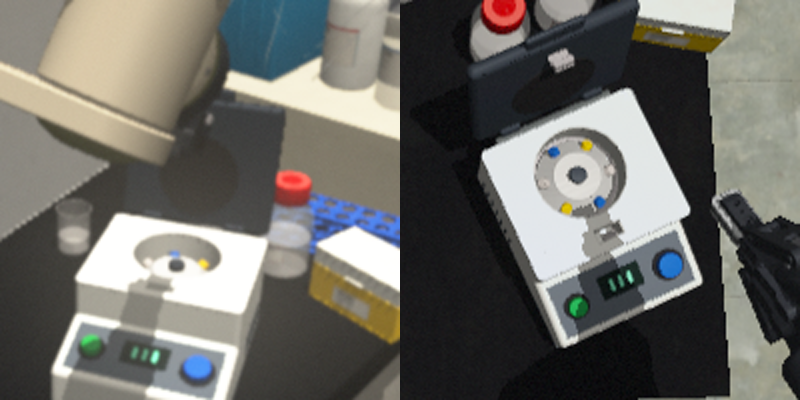

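The lid stands fully back: its top-view corners are at about (232,0) and (70,58), which fits 1.7 rad or more. The button is up, the beaker has not moved, and the robot is clear.

```bash
python3 -c "
from rig import *
print(finish_job())"
```

```text
the job is handed in; nothing more can be done
None
```

The blue lid release button was pressed to its stop and came up again, the lid now stands fully back against its stop, the green button was never touched, and the job was handed in at about 15 s with the robot clear (no verdict was returned).

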